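# Index the square specimen mount under the inspection lens

## Robot

A 7-joint arm with a two-finger parallel gripper is mounted at the origin on the work surface. World frame = base frame: x ahead of the robot, y to its left, z up, the work surface at z = 0. Lengths are in m, angles in rad, forces in N, time in s.
With the tool pointing down it reaches from about 0.4 to 0.75 m from the base axis. Payload 19.5 kg.
Tool frame: the origin (TCP) lies midway between the tips of the shut fingers; the grasp point (between the pads) lies 19 mm behind it (ctrl.grip_depth is the y of the grasp point in the tool frame, in m); y points along the fingers, x is the direction in which the jaws open and shut, and the axes are right-handed (so a half turn about y gives the same grasp; the last joint's range is limited). The gripper opens to 85 mm and grips with 20 to 120 N. Pads are 22 mm wide; open, the fingers measure 114 mm over their backs; the gripper's body (76 mm by 85 mm) begins 54 mm behind the grasp point. The pads swing forward as they close: fully open they stand 13 mm farther back than shut.
Start: joints at [-1.299, 0.707, -0.028, 1.485, 0.022, 0.951, -0.075], TCP at [0.177, 0.547, 0.2] pointing down, gripper open.
Joint ranges: [-2.71, 2.71], [-0.32, 2.16], [-1.57, 1.52], [0, 2.45], [-1.46, 4.6], [0, 2.02], [-2.83, 2.83]. Speed limits (rad/s): [1.89, 1.89, 2.57, 2.57, 3.01, 3.01, 3.01].

## Interface

Orientations are given as a unit quaternion [w, x, y, z].
In Python, from rig import ctrl gives the robot as it stands.
- The arm moves only by the tool step_arm, never from a script. Its argument "moves" is a list of rows, each an object with "xyz": the shift along the tool's x, y, z in cm, a list of three; "yaw": the turn about the tool's y in rad. A call has 1 to 20 rows; each row is the pose to reach, as a shift and turn from the pose measured when the call began, along the tool's axes at that moment; what a row does not reach only later rows make up. A row lasts 1/12 s, in which the tool goes at most 41.7 mm and 7.16 degrees, less where a joint would pass 70% of its speed; a pose out of reach is approached as far as the arm can. A call with a gripper value outside its range is refused whole. "hand" is the opening in per cent of the stroke, from 0 (shut) to 100 (fully open), set as the call begins (left out, the last holds). The fingers move at their own pace and stop on an object; "newtons" is the grip in N (left out, the last holds). Time passes only in rows, so rows that repeat a pose let the fingers close. It gives the time, the measured TCP pose, the force and the opening at its end, in the units of the state.
- ctrl.sense(): the state, without advancing time (a new reading comes with each control period).
- ctrl.read_camera(name): name is "scene" or "top" or "wrist"; returns a dict with "image" (400x640x3 uint8, red, green, blue), "fx", "fy", "cx", "cy" (pixels), "xyz" and "orientation" of the camera in the world; the wrist camera has in their place "T_tool_cam" (4x4, takes a point from camera to tool coordinates, whose origin is the TCP and whose axes are the tool frame's). Camera axes: x right, y down, z forward; pixel columns grow to the right and rows downward; lengths in m; the calibration is good to about 2 mm. A picture is of the moment at which its call begins: read the wrist's pose just before it. There is no depth.
- ctrl.job_done(): hands the job in, once; it reports no verdict.
The state is a dict: "t": time; "q": joint angles; "joint_vel": joint speeds; "tau": joint torques, N m; "eef_pos": TCP position; "eef_rot": TCP orientation; "contact_force": force on the tool from outside, world axes, zero at the start; "moment": the same for the moment, N m; "opening": opening from 0.0 (shut) to 1.0 (fully open).
Only numpy, scipy, OpenCV 4.12 (cv2) and the standard library are available. Lean on these libraries where they do the work, as an engineer would, in place of code of your own. Each camera call takes 0.05 s, during which the arm holds its last target.

## Task

Use the sample indexer to bring the square specimen mount under the inspection lens: pull the winged knob up against its spring until its tooth is clear of the notch, turn the knob by one station to the correct side, and feel for that station's notch so that the tooth snaps in and the knob sits fully home, then let go. Never force the tooth against the notch ring (keep it below 25 N), do not touch the specimen mounts, and leave the other things on the bench where they are.

Things in the scene. Friction and masses are not known exactly. Their poses are not given: they have to be found in the camera images.
- indexer: the sample indexer, fixed to the bench: dark foot plate 310 x 270 x 16 mm with a 190 mm turntable carrying five specimen mounts, a pillar with a winged knob in its centre, a white inspection head 131 mm high over the turntable's edge, and a notch ring around the other half. Origin: on the turntable's upright axis at bench height; x points to the inspection head, z up.
- lens (a point): tip of the inspection lens, a downward-pointing tapered barrel 75 mm from the turntable's axis, 78 mm above the bench, 12 mm above the tops of the mounts passing below. Fixed.
- knob_grip (a point): middle of the black winged knob on top of the pillar: a bar 48 mm long, 16 mm wide, 34 mm high with flat upright sides, on the turntable's axis; 163 mm above the bench when home. x runs along the bar and at the start points at the inspection head. Below it a thin neck, then from 37 mm below this point a sleeve 34 mm across.
- knob (a joint): how far the knob is pulled up (m): 0 = home, tooth fully down in a notch; 0.008 = tooth nose level with the top of the notch ring; 0.014 = end stop. A spring pulls it down: about 6 N just off home, 10 N near the stop, weight included. Let go, it drops by itself.
- turntable (a joint): turn of the knob, pillar, turntable and mounts, all turning as one (rad): 0 at the start, positive anticlockwise seen from above, stops at +-1.35. Slight friction (0.12 N m), so it stays where it is left. Stations are about 1.047 (60 degrees) apart.
- tooth: the index tooth (10 mm wide, 16 mm long, nose flat with edges rounded 2 mm) on a bar from the knob's sleeve, opposite the inspection head; moves up and turns with the knob. Origin: on the turntable's axis, at bench height when home; the tooth is 112 mm out along its -x, its nose 58 mm above the bench when home. More than 25 N on it does damage.
- ring_home (a point): mouth of the notch that holds the tooth at the start (turntable angle 0), in the top of the notch ring: ring 112 mm from the axis, flat top 66 mm above the bench; notches 14 mm wide, 8 mm deep. Let go above flat ring, the tooth rests on it; it slides along when the knob is turned, and the spring drops it into a notch it comes over.
- ring_left (a point): point on top of the ring where the tooth stands at turntable angle -1.047. The notch of that station is in an aluminium block clamped on by hand to suit the specimen: it lies anywhere within +-0.17 rad (+-19 mm along the ring) of this point. The rest of the ring is flat.
- ring_right (a point): as ring_left, for turntable angle +1.047: that station's notch lies anywhere within +-0.17 rad of this point; its exact place must be felt or seen.
- square_mount_mid (a point): the square specimen mount: black block 23 x 23 x 20 mm with a bright square face on top, loose between four short pins on the turntable, 75 mm from its axis, at the station just left or just right of the one under the lens (60 degrees). Point: its centre, 10 mm above its underside.
- round_a_mid (a point): a round specimen mount, black, 31 mm across, 20 mm high, bright round face on top, loose between pins on the turntable; under the lens at the start. Point: its centre.
- round_b_mid (a point): a round specimen mount, black, 31 mm across, 20 mm high, bright round face on top, loose between pins on the turntable; next to the lens station, across from the square mount. Point: its centre.
- round_c_mid (a point): a round specimen mount, black, 31 mm across, 20 mm high, bright round face on top, loose between pins on the turntable; further round the turntable. Point: its centre.
- round_d_mid (a point): a round specimen mount, black, 31 mm across, 20 mm high, bright round face on top, loose between pins on the turntable; further round the turntable. Point: its centre.
- lens_cap: bystander: round black lens cap, 32 mm across, 9 mm high, lying on the indexer's foot plate. Origin: centre of its underside.
- weight: bystander: small brass weight, 22 mm across, 24 mm high, on the foot plate. Origin: centre of its underside.
- bottle: bystander: amber dropper bottle, 40 mm across, 75 mm high. Origin: centre of its underside.
- driver: bystander: screwdriver, 150 mm long, lying on the bench.
- dish: bystander: glass dish, 90 mm across, 16 mm high. Origin: centre of its underside.
- mouse: bystander: black cordless computer mouse, 95 x 56 x 28 mm. Origin: centre of its underside.

How it is judged:
By the outcome, as a careful person would: the job done as asked, in the order asked, and still so for the second after the job is handed in, with the robot touching nothing.
It also fails if it takes over 69 s, if anything falls off the work surface, if the arm or the gripper's body presses on something with over 40 N, if the wrist force passes 120 N, or if a joint passes its speed limit or range.

## Working session

There is one attempt and no reset: what is moved stays moved. The work goes in short steps, Python scripts to look and compute and a tool call to move; the robot and the scene stay as the last step left them, time stands still between calls to the robot, and variables do not carry over. Pictures are saved under pics/ and viewed, and the job is handed in when it is done.

Besides the shell and the picture viewer there is one more tool, called after "Call:" as name(argument=value, ...), one argument or row to a line, values as JSON. step_arm: Moves the arm, as the interface text tells. Its arguments: {"type":"object","properties":{"moves":{"type":"array"},"hand":{"type":"number"},"newtons":{"type":"number"}},"required":["moves"]}

```bash
ls; mkdir -p pics
python3 - <<'E'
from rig import ctrl
import cv2
print(ctrl.sense())
for n in ["scene","top","wrist"]:
    r=ctrl.read_camera(n); cv2.imwrite(f"pics/{n}0.png",r["image"][:,:,::-1])
    print(n,{k:v for k,v in r.items() if k!="image"})
E
```

```text
pics
{'t': 0.0, 'q': array([-1.29868324,  0.70709312, -0.0276233 ,  1.48501616,  0.0219694 ,
        0.95091126, -0.07546421]), 'joint_vel': array([ 1.31277435e-03, -4.57304053e-04, -5.40898065e-05,  3.37630881e-04,
       -6.84844919e-04,  5.23289428e-04, -9.06042577e-04]), 'tau': array([ 1.08833479e-03, -8.83163881e+01,  1.23476464e+00, -2.36163479e+01,
        1.69040234e-02,  6.44588261e-03,  1.07774559e-05]), 'eef_pos': array([0.17739056, 0.5466237 , 0.19912905]), 'eef_rot': array([-0.57174788,  0.5722212 ,  0.41541203, -0.41605301]), 'contact_force': array([ 0.00304903, -0.23970354,  0.52132414]), 'moment': array([-0.04095383, -0.01092138, -0.00408196]), 'opening': 1.0017167216893819}
scene {'fx': 514.4370660364575, 'fy': 514.4370660364575, 'cx': 322.873523097667, 'cy': 192.60925396704752, 'xyz': array([ 0.97809362, -0.65023828,  1.46439717]), 'orientation': array([-0.25293512,  0.9255118 ,  0.27221364, -0.07315377])}
top {'fx': 502.00845739779203, 'fy': 502.00845739779203, 'cx': 317.50058880122845, 'cy': 203.35811084636558, 'xyz': array([ 0.37634058, -0.02130745,  1.58489957]), 'orientation': array([ 0.03930008, -0.70464502,  0.70754418, -0.03622349])}
wrist {'fx': 300.1412161482866, 'fy': 300.1412161482866, 'cx': 316.29384509391735, 'cy': 199.40284910428974, 'T_tool_cam': array([[ 9.99999741e-01,  7.13648671e-04,  9.07273906e-05,
        -3.28218369e-05],
       [ 1.06175295e-04, -2.71147172e-01,  9.62537895e-01,
        -1.74044246e-01],
       [ 7.11514365e-04, -9.62537637e-01, -2.71147178e-01,
         6.71218142e-02],
       [ 0.00000000e+00,  0.00000000e+00,  0.00000000e+00,
         1.00000000e+00]])}
```

View pics/scene0.png

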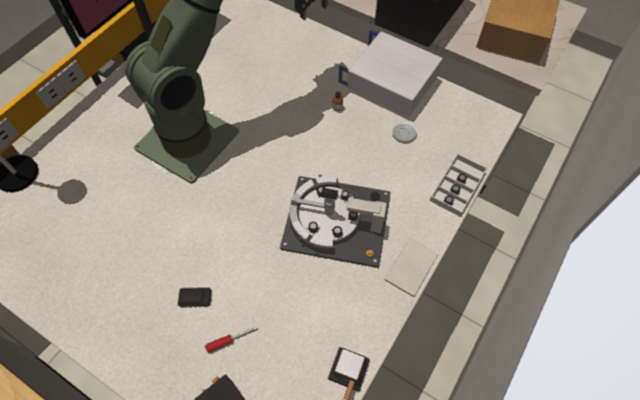

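View pics/top0.png

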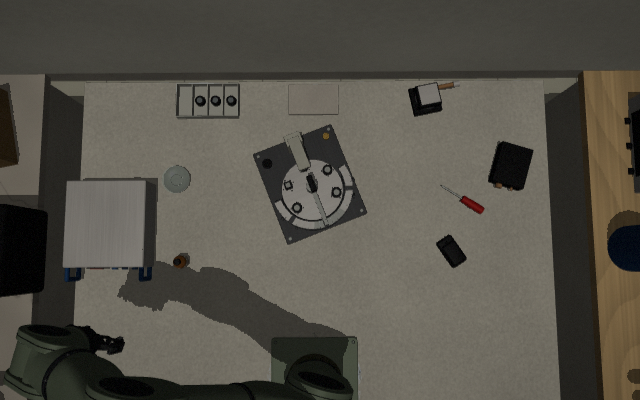

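View pics/wrist0.png

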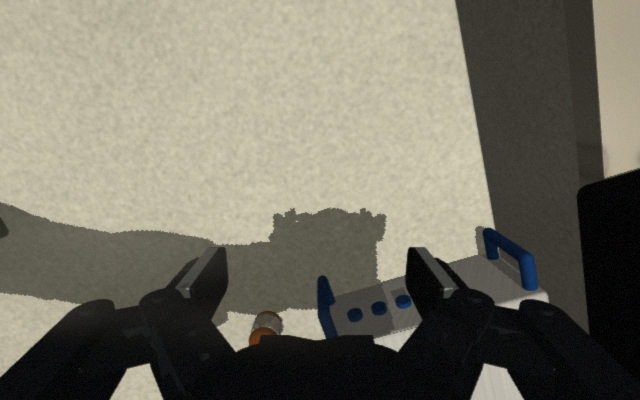

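Run:
```python
import cv2
a=cv2.imread("pics/top0.png")[115:250,245:375]; cv2.imwrite("pics/topz.png",cv2.resize(a,None,fx=4.4,fy=4.4,interpolation=cv2.INTER_CUBIC))
a=cv2.imread("pics/scene0.png")[165:275,270:400]; cv2.imwrite("pics/scz.png",cv2.resize(a,None,fx=5,fy=5,interpolation=cv2.INTER_CUBIC))
```

```text
(no output)
```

View pics/topz.png

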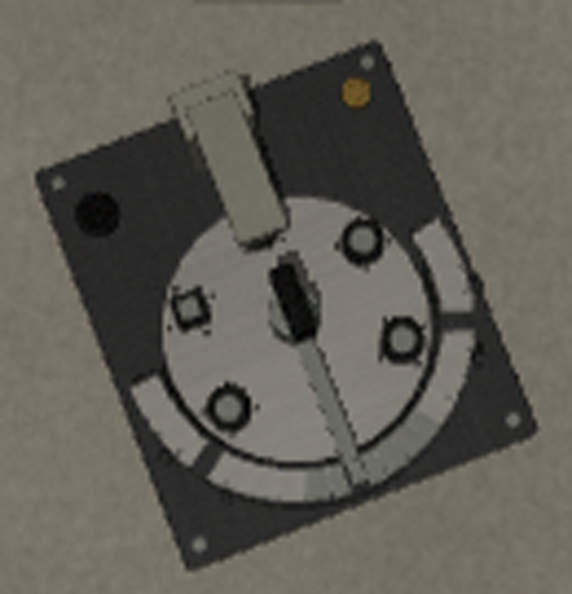

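View pics/scz.png

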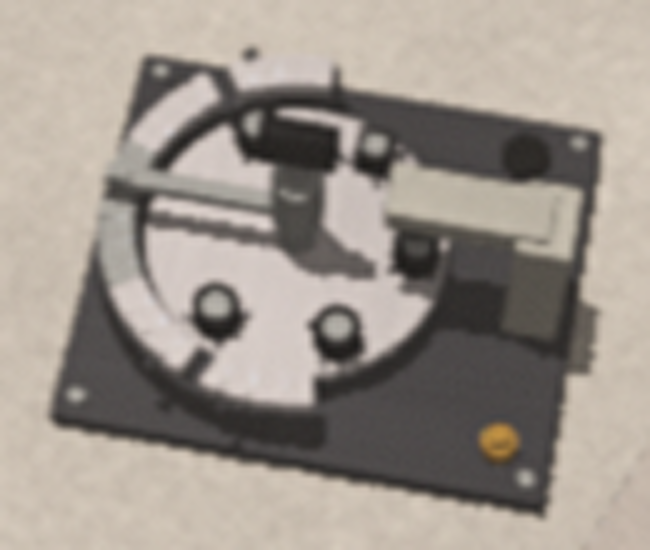

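The top view shows the square mount (zoom 190,308) on the anticlockwise side of the lens. It therefore needs a clockwise turn (-60°), which takes the tooth to ring_left, where a dark notch is visible at zoom (205,460). Next I'll measure.

```bash
cat > h.py <<'E'
import numpy as np, cv2
from scipy.spatial.transform import Rotation as R
from rig import ctrl
def q2R(q): return R.from_quat([q[1],q[2],q[3],q[0]]).as_matrix()
def ray(cam,uv,z,pose=None):
    if pose is None: o=np.array(cam["xyz"]);M=q2R(cam["orientation"])
    else:
        T=np.eye(4);T[:3,:3]=q2R(pose["eef_rot"]);T[:3,3]=pose["eef_pos"];T=T@np.array(cam["T_tool_cam"]);o=T[:3,3];M=T[:3,:3]
    d=M@np.array([(uv[0]-cam["cx"])/cam["fx"],(uv[1]-cam["cy"])/cam["fy"],1])
    return o+d*(z-o[2])/d[2]
E
python3 - <<'E'
from h import *
c=ctrl.read_camera("top")
f=lambda u,v,z:ray(c,(245+(u+.5)/4.4-.5,115+(v+.5)/4.4-.5),z)
S=[f(u,v,.016)[:2] for u,v in [(58,183),(367,62),(513,420),(199,545)]]
print(S); d1=S[0]-S[3];d2=S[1]-S[2];print(np.arctan2(d1[1],d1[0]),np.arctan2(d2[1],d2[0]), "sides",np.arctan2(*(S[0]-S[1])[::-1])-np.pi/2,np.arctan2(*(S[3]-S[2])[::-1])-np.pi/2)
print("knob",f(295,301,.18), f(285,262,.18),f(305,340,.18))
# mounts tops z .066
P=[f(u,v,.066)[:2] for u,v in [(190,308),(229,408),(403,340),(363,242)]]
print("mounts",P)
from scipy.optimize import least_squares
r=least_squares(lambda p:[np.hypot(*(q-p))-.075 for q in P],[.6,0]);a=r.x;print("axis",a,r.fun)
for n,p in zip("sq,c,d,b".split(","),P): print(n,np.degrees(np.arctan2(*(p-a)[::-1])))
for n,uv in dict(notchL=(205,460),notchR=(459,321),tooth=(352,483)).items():
    p=f(*uv,.066)[:2]-a; print(n,np.hypot(*p),np.degrees(np.arctan2(p[1],p[0])))
s=ctrl.sense();print(q2R(s["eef_rot"]))
E
```

```text
[array([0.69613262, 0.17430091]), array([ 0.78429587, -0.04932945]), array([ 0.52287513, -0.15183476]), array([0.43480067, 0.07194259])]
0.37331287735262164 0.3736849667892931 sides 0.37552798978529567 0.37496035121976257
knob [0.58494251 0.00081322 0.18      ] [0.61033229 0.00718464 0.18      ] [ 0.55965018 -0.00553375  0.18      ]
mounts [array([0.59728929, 0.07555467]), array([0.52737576, 0.04842177]), array([ 0.57422198, -0.07218755]), array([ 0.64316738, -0.04486916])]
axis [0.58525628 0.00176038] [-0.00023109 -0.00065325 -0.00023334 -0.00064941]
sq 80.7387674821113
c 141.12536954317156
d -98.48689373182346
b -38.84073052375541
notchL 0.11312866633555584 146.04283148651476
notchR 0.11291398959665795 -88.94375145838434
tooth 0.11652564167985267 -160.93353458666064
[[ 3.08655130e-01 -2.05311239e-04 -9.51173995e-01]
 [ 9.51173769e-01 -6.56064279e-04  3.08655198e-01]
 [-6.87401662e-04 -9.99999764e-01 -7.21094073e-06]]
```

Axis is at about (0.585, 0.0015), with the head at 0.374 rad. The left notch is at about 146°, which gives turntable ≈ -0.967 (within its band). Moving above the knob, with the jaws across the bar.

Call:
step_arm(
  moves=[
    {"xyz": [0,-3,0],"yaw": 0},
    {"xyz": [0,-6,0],"yaw": 0},
    {"xyz": [-39.2,-6,-55.6],"yaw": -0.69},
    {"xyz": [-39.2,-6,-55.6],"yaw": -0.69},
    {"xyz": [-39.2,-6,-55.6],"yaw": -0.69},
    {"xyz": [-39.2,-6,-55.6],"yaw": -0.69},
    {"xyz": [-39.2,-6,-55.6],"yaw": -0.69},
    {"xyz": [-39.2,-6,-55.6],"yaw": -0.69},
    {"xyz": [-39.2,-6,-55.6],"yaw": -0.69},
    {"xyz": [-39.2,-6,-55.6],"yaw": -0.69},
    {"xyz": [-39.2,-6,-55.6],"yaw": -0.69},
    {"xyz": [-39.2,-6,-55.6],"yaw": -0.69},
    {"xyz": [-39.2,-6,-55.6],"yaw": -0.69},
    {"xyz": [-39.2,-6,-55.6],"yaw": -0.69},
    {"xyz": [-39.2,-6,-55.6],"yaw": -0.69},
    {"xyz": [-39.2,-6,-55.6],"yaw": -0.69},
    {"xyz": [-39.2,-6,-55.6],"yaw": -0.69},
    {"xyz": [-39.2,-6,-55.6],"yaw": -0.69},
    {"xyz": [-39.2,-6,-55.6],"yaw": -0.69},
    {"xyz": [-39.2,-6,-55.6],"yaw": -0.69},
  ],
  hand=50,
  newtons=40,
)

```text
t: 1.87
eef_pos: [0.5865, -0.0017, 0.2586]
eef_rot: [0.399, -0.399, -0.583, 0.584]
contact_force: [-1.1, 0.3, -0.5]
opening: 0.503
```

Run:
```python
from h import *
s=ctrl.sense();c=ctrl.read_camera("wrist")
cv2.imwrite("pics/w1.png",c["image"][:,:,::-1])
print(s["q"],s["eef_pos"]);M=q2R(s["eef_rot"]);print(M, np.degrees(np.arctan2(M[1,0],M[0,0])))
```

```text
[ 0.06536073  0.67429813 -0.24590148  1.33279558  0.16892241  1.15586418
  1.74499529] [ 0.58649254 -0.00170903  0.25859545]
[[-3.62794541e-01 -9.40897270e-04 -9.31868680e-01]
 [ 9.31867869e-01 -2.02763493e-03 -3.62792178e-01]
 [-1.54813932e-03 -9.99997502e-01  1.61240682e-03]] 111.27194458086332
```

View pics/w1.png

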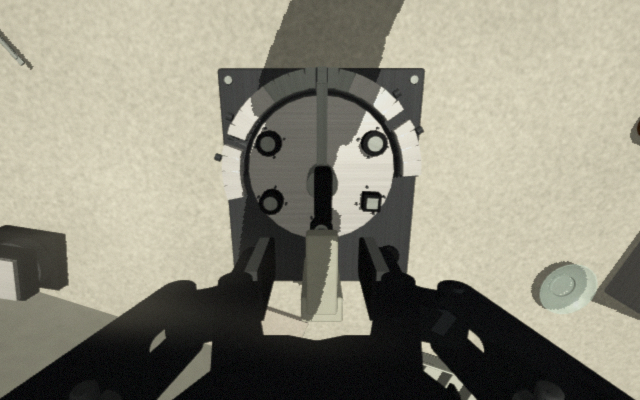

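The knob bar is at (322,195), the tooth arm runs up to (322,80), and the square mount is at (371,203). Now zooming in.

Run:
```python
import cv2
a=cv2.imread("pics/w1.png")
cv2.imwrite("pics/w1z.png",cv2.resize(a[60:250,210:440],None,fx=3.2,fy=3.2,interpolation=cv2.INTER_CUBIC))
cv2.imwrite("pics/w1n.png",cv2.resize(a[70:170,360:440],None,fx=6,fy=6,interpolation=cv2.INTER_CUBIC))
```

```text
(no output)
```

View pics/w1z.png

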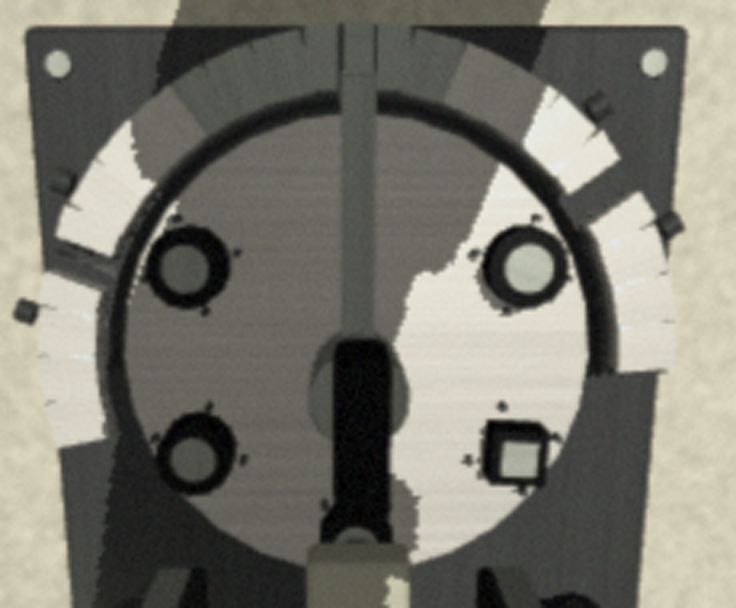

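View pics/w1n.png

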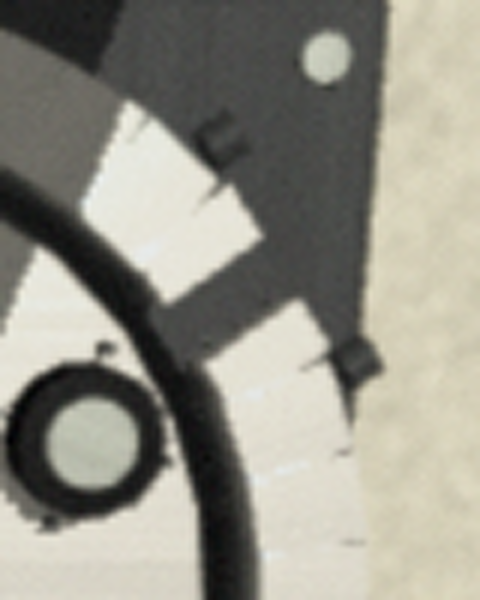

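Run:
```python
from h import *
s=ctrl.sense();c=ctrl.read_camera("wrist")
n=lambda u,v,z:ray(c,(360+(u+.5)/6-.5,70+(v+.5)/6-.5),z,s)[:2]
g=lambda u,v,z:ray(c,(210+(u+.5)/3.2-.5,60+(v+.5)/3.2-.5),z,s)[:2]
P=[g(u,v,.066) for u,v in [(519,460),(528,267),(184,268),(193,460)]]
from scipy.optimize import least_squares
r=least_squares(lambda p:[np.hypot(*(q-p))-.075 for q in P],[.585,0]);a=r.x;print("axis",a,r.fun)
an=lambda p:np.degrees(np.arctan2(*(p-a)[::-1]))%360
for p in P: print(an(p), an(p)-21.45)
U=[n(262,237,.066),n(165,303,.066)];L=[n(303,300,.066),n(207,362,.066)]
print([an(p) for p in U+L],[np.hypot(*(p-a)) for p in U+L])
m=(sum(U)+sum(L))/4;print("notch",an(m),"width",np.linalg.norm(U[1]-L[1]))
for z in(.18,.163):
  k=g(362.5,340,z);print("knob end",k,k-a,an(k))
print("tooth arm",an(g(358,80,.09)), an(g(358,45,.066)))
```

```text
axis [0.58675749 0.00631337] [1.96548492e-04 1.93224410e-05 1.96541654e-04 1.91787620e-05]
81.31614312803613 59.86614312803613
141.95922836254044 120.50922836254044
261.365670888229 239.915670888229
321.69400216068743 300.24400216068744
[np.float64(150.30758597692068), np.float64(151.2552147709614), np.float64(143.39468722822303), np.float64(143.08854249990796)] [np.float64(0.12333681914198448), np.float64(0.10141632635135137), np.float64(0.1237926800915358), np.float64(0.10216136904458492)]
notch 146.98569356866997 width 0.014515263851051223
knob end [ 0.55978967 -0.00434414] [-0.02696781 -0.01065751] 201.5636215083534
knob end [ 0.56224107 -0.00298457] [-0.02451641 -0.00929794] 200.76940827419136
tooth arm 201.5307810923898 201.361805447905
```

Call:
step_arm(
  moves=[
    {"xyz": [0.3,2,0],"yaw": 0},
    {"xyz": [0.54,4,0],"yaw": 0},
    {"xyz": [0.54,6,0],"yaw": 0},
    {"xyz": [0.54,6,0],"yaw": 0},
    {"xyz": [0.54,6,0],"yaw": 0},
  ],
)

```text
t: 2.38
eef_pos: [0.5826, 0.0082, 0.1995]
eef_rot: [0.398, -0.397, -0.584, 0.585]
contact_force: [0.1, 0.7, 0.5]
opening: 0.498
```

Run:
```python
from h import *
s=ctrl.sense();c=ctrl.read_camera("wrist")
print(s["eef_pos"],s["contact_force"])
a=np.ascontiguousarray(c["image"][:,:,::-1]);np.save("w2.npy",a)
cv2.imwrite("pics/w2.png",a)
cv2.imwrite("pics/w2z.png",cv2.resize(a[140:260,240:400],None,fx=5,fy=5,interpolation=cv2.INTER_CUBIC))
t=ctrl.read_camera("scene");cv2.imwrite("pics/s2z.png",cv2.resize(t["image"][165:265,270:400,::-1],None,fx=6,fy=6,interpolation=cv2.INTER_CUBIC))
```

```text
[0.58263063 0.00823132 0.1994973 ] [0.06369917 0.65119043 0.45075173]
```

View pics/w2.png

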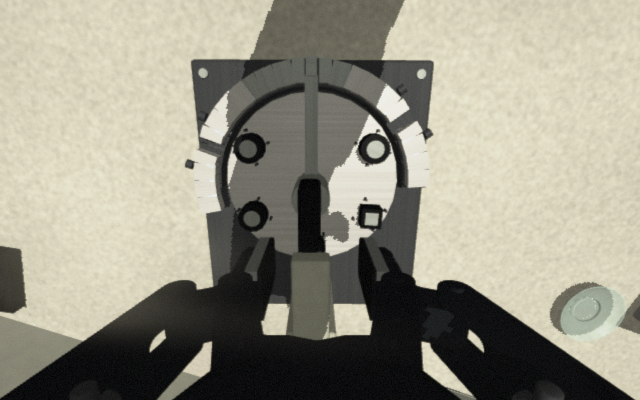

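View pics/w2z.png

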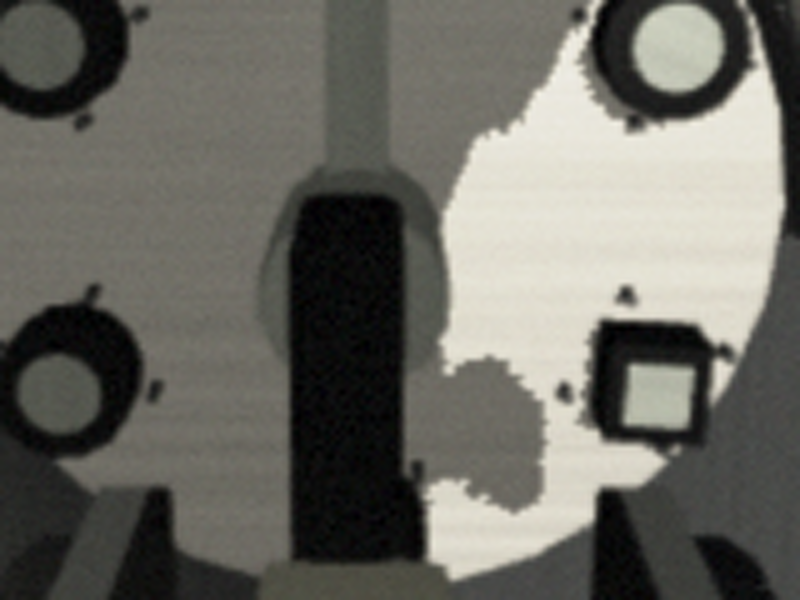

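Run:
```python
from h import *
s=ctrl.sense();c=ctrl.read_camera("wrist")
print(s["t"],s["eef_pos"],abs(s["joint_vel"]).max())
a=np.ascontiguousarray(c["image"][:,:,::-1]);print(np.abs(a.astype(int)-np.load("w2.npy")).mean())
g=lambda u,v,z:ray(c,(240+(u+.5)/5-.5,140+(v+.5)/5-.5),z,s)[:2]
for uv in[(348,196),(348,350),(348,545)]: print("knob mid",g(*uv,.18))
e=g(348,196,.18);print("from end",e+.024*np.array([np.cos(.374),np.sin(.374)]))
M=q2R(s["eef_rot"]);k=e+.024*np.array([np.cos(.374),np.sin(.374)])
print("tool shift",M.T@np.array([*(k-s["eef_pos"][:2]),0]),np.arctan2(M[1,0],M[0,0])-np.pi/2)
cv2.imwrite("pics/w3n.png",cv2.resize(a[50:150,280:440],None,fx=5,fy=5,interpolation=cv2.INTER_CUBIC))
f=lambda u,v,z:ray(c,(u,v),z,s)[:2]
P=[f(370.5,219,.066),f(376,149,.066),f(247.5,149.5,.066)]
print(P)
```

```text
2.4833 [0.58339857 0.00787078 0.20055717] 0.0039033938630765866
4.064682291666666
knob mid [ 0.56054097 -0.00728901]
knob mid [5.80442727e-01 4.42767569e-04]
knob mid [0.60737643 0.01090644]
from end [0.58288193 0.00147919]
tool shift [-5.75464094e-03 -1.88443939e-09  2.82903452e-03] 0.3762562381629604
[array([0.60077092, 0.07705173]), array([0.52981358, 0.05100681]), array([ 0.57854524, -0.07068791])]
```

View pics/w3n.png

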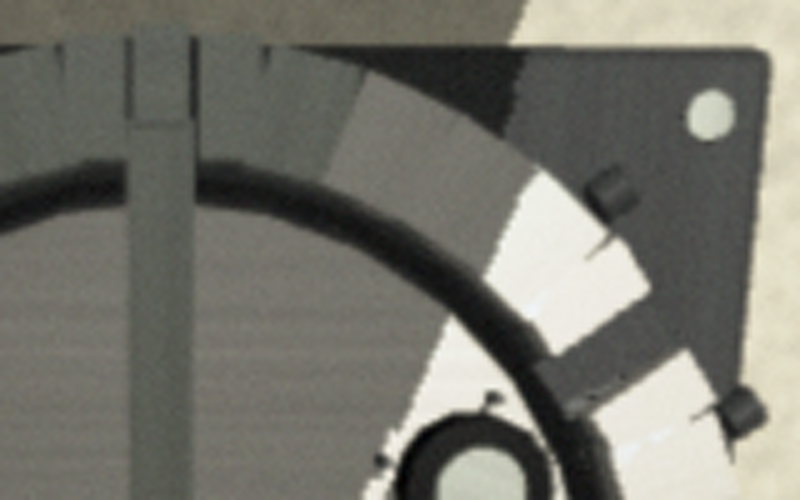

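View pics/s2z.png

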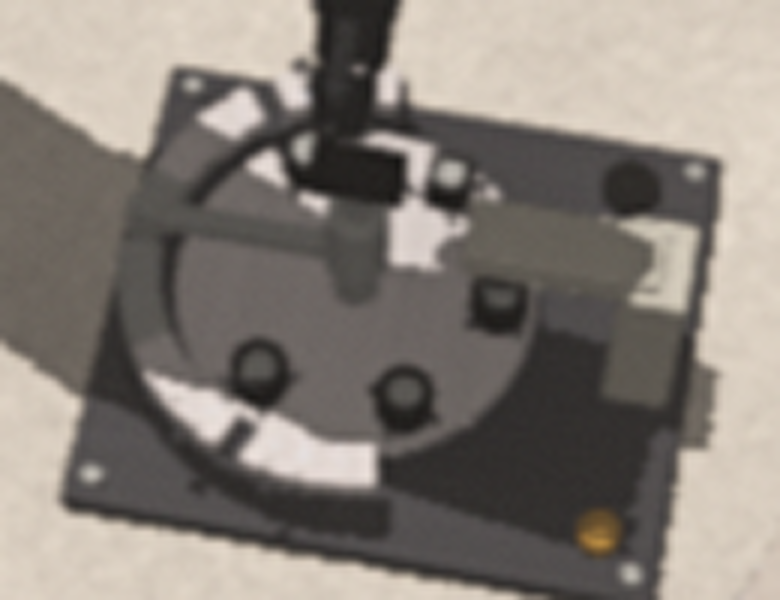

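Run:
```python
from h import *
s=ctrl.sense();c=ctrl.read_camera("wrist")
g=lambda u,v,z:ray(c,(280+(u+.5)/5-.5,50+(v+.5)/5-.5),z,s)[:2]
f=lambda u,v,z:ray(c,(u,v),z,s)[:2]
from scipy.optimize import least_squares
P=[f(371,219,.066),f(375.5,149.5,.066),f(248,149.5,.066),f(253,217,.066)]
a=least_squares(lambda p:[np.hypot(*(q-p))-.075 for q in P],[.585,0]).x;print(a)
an=lambda p:np.degrees(np.arctan2(*(p-a)[::-1]))%360
print([an(p) for p in P])
Q=[g(u,v,.066) for u,v in [(650,288),(553,355),(688,350),(592,410)]]
print([an(p) for p in Q],an(sum(Q)/4),"tooth/home notch",an(g(162,80,.066)),np.linalg.norm(Q[0]-Q[2]),np.linalg.norm(Q[1]-Q[3]))
```

```text
[0.58805787 0.00375822]
[np.float64(80.23170975348093), np.float64(140.79462684466804), np.float64(262.6448655929899), np.float64(321.185457322003)]
[np.float64(150.47725531691438), np.float64(151.33652924613784), np.float64(143.7169278786438), np.float64(143.6173318982618)] 147.26194956011508 tooth/home notch 201.47533438159218 0.014550728543713046 0.013680522445260971
```

Call:
step_arm(
  moves=[
    {"xyz": [-0.3,0.5,0.1],"yaw": 0},
    {"xyz": [-0.58,1.5,0.2],"yaw": 0},
    {"xyz": [-0.58,3,0.2],"yaw": 0},
    {"xyz": [-0.58,4.5,0.2],"yaw": 0},
    {"xyz": [-0.58,5.3,0.2],"yaw": 0},
    {"xyz": [-0.58,5.3,0.2],"yaw": 0},
    {"xyz": [-0.58,5.3,0.2],"yaw": 0},
    {"xyz": [-0.58,5.3,0.2],"yaw": 0},
  ],
)

```text
t: 3.25
eef_pos: [0.5842, 0.0014, 0.1483]
eef_rot: [-0.397, 0.398, 0.585, -0.584]
contact_force: [-0.4, -0.3, 0.1]
opening: 0.504
```

Run:
```python
from h import *
s=ctrl.sense();c=ctrl.read_camera("wrist")
print(s["eef_pos"],s["contact_force"],s["opening"],abs(s["joint_vel"]).max())
cv2.imwrite("pics/w4.png",c["image"][:,:,::-1])
```

```text
[0.58418131 0.00142984 0.14826881] [-0.36862377 -0.28540534  0.13977586] 0.5036148569047663 0.003990850167207053
```

View pics/w4.png

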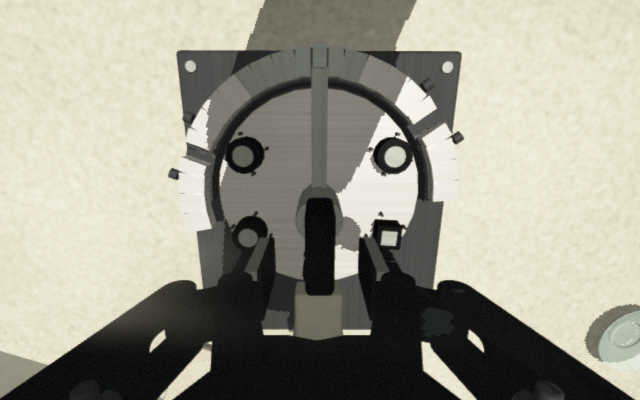

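Finger midline is at u≈316 and the knob at ≈321 (~2 mm off), so I'm correcting and closing gently.

Call:
step_arm(
  moves=[
    {"xyz": [0.2,0.2,0],"yaw": 0},
    {"xyz": [0.2,0.2,0],"yaw": 0},
    {"xyz": [0.2,0.2,0],"yaw": 0},
    {"xyz": [0.2,0.2,0],"yaw": 0},
    {"xyz": [0.2,0.2,0],"yaw": 0},
    {"xyz": [0.2,0.2,0],"yaw": 0},
    {"xyz": [0.2,0.2,0],"yaw": 0},
    {"xyz": [0.2,0.2,0],"yaw": 0},
    {"xyz": [0.2,0.2,0],"yaw": 0},
    {"xyz": [0.2,0.2,0],"yaw": 0},
  ],
  hand=5,
  newtons=20,
)

```text
t: 4.13
eef_pos: [0.5837, 0.0032, 0.1466]
eef_rot: [-0.397, 0.399, 0.585, -0.584]
contact_force: [0.2, -3.0, 5.6]
opening: 0.171
```

Run:
```python
from h import *
s=ctrl.sense();M=q2R(s["eef_rot"])
print(s["eef_pos"],s["contact_force"],M.T@s["contact_force"],s["moment"],s["opening"],abs(s["joint_vel"]).max(),np.arctan2(M[1,0],M[0,0])-np.pi/2,s["q"])
```

```text
[0.5837055  0.00316509 0.14658084] [ 0.22738882 -3.0183985   5.56125239] [-2.89802902 -5.55995847  0.88218652] [-0.41814904 -0.16102225  0.0522949 ] 0.17053460498732423 0.0030303115483353927 0.375650884900105 [ 0.05200788  0.787146   -0.22604974  1.52175841  0.21282241  0.85416822
  1.69695809]
```

Gripped (opening 0.17 ≈ 14–16 mm). Firmer grip, then pull up 11 mm slowly.

Call:
step_arm(
  moves=[
    {"xyz": [-0.05,0,0],"yaw": 0},
    {"xyz": [-0.05,0,0],"yaw": 0},
    {"xyz": [-0.05,0,0],"yaw": 0},
    {"xyz": [-0.05,-0.2,0],"yaw": 0},
    {"xyz": [-0.05,-0.4,0],"yaw": 0},
    {"xyz": [-0.05,-0.6,0],"yaw": 0},
    {"xyz": [-0.05,-0.8,0],"yaw": 0},
    {"xyz": [-0.05,-1.0,0],"yaw": 0},
    {"xyz": [-0.05,-1.1,0],"yaw": 0},
    {"xyz": [-0.05,-1.1,0],"yaw": 0},
    {"xyz": [-0.05,-1.1,0],"yaw": 0},
    {"xyz": [-0.05,-1.1,0],"yaw": 0},
  ],
  newtons=60,
)

```text
t: 5.13
eef_pos: [0.5837, 0.0029, 0.1574]
eef_rot: [-0.397, 0.398, 0.585, -0.584]
contact_force: [0.3, 4.5, -9.7]
opening: 0.137
```

```bash
cat > st.py <<'E'
from h import *
s=ctrl.sense();M=q2R(s["eef_rot"])
print(s["t"],s["eef_pos"],"Ftool",(M.T@s["contact_force"]).round(2),"M",s["moment"].round(3),s["opening"],abs(s["joint_vel"]).max(),"ang",np.arctan2(M[1,0],M[0,0])-np.pi/2-.3756,s["q"].round(3))
E
python3 st.py
python3 - <<'E'
from h import *
c=ctrl.read_camera("wrist");cv2.imwrite("pics/w5.png",c["image"][:,:,::-1])
E
```

```text
5.1333 [0.58370791 0.0028613  0.15744397] Ftool [ 4.04  9.68 -1.89] M [ 1.    -0.038 -0.017] 0.13716760459688074 0.0012635218752748343 ang 0.00019912762558277342 [ 0.054  0.774 -0.23   1.508  0.208  0.881  1.702]
```

View pics/w5.png

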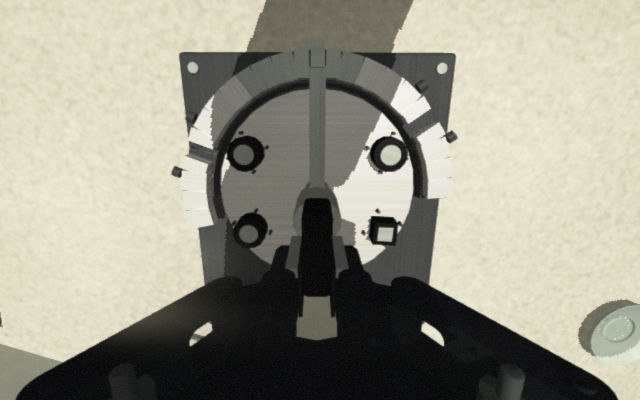

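Pull shows ~9.7 N downward, matching ~11 mm of lift. Turning clockwise (positive yaw), first part.

Call:
step_arm(
  moves=[
    {"xyz": [0,0,0],"yaw": 0.05},
    {"xyz": [0,0,0],"yaw": 0.1},
    {"xyz": [0,0,0],"yaw": 0.16},
    {"xyz": [0,0,0],"yaw": 0.22},
    {"xyz": [0,0,0],"yaw": 0.28},
    {"xyz": [0,0,0],"yaw": 0.34},
    {"xyz": [0,0,0],"yaw": 0.4},
    {"xyz": [0,0,0],"yaw": 0.4},
    {"xyz": [0,0,0],"yaw": 0.4},
  ],
)

```text
t: 5.93
eef_pos: [0.5835, 0.0038, 0.1574]
eef_rot: [-0.506, 0.506, 0.495, -0.493]
contact_force: [-0.6, 7.1, -9.8]
opening: 0.138
```

```bash
python3 st.py
python3 - <<'E'
from h import *
c=ctrl.read_camera("wrist");cv2.imwrite("pics/w6.png",c["image"][:,:,::-1])
E
```

```text
5.9333 [0.58353812 0.00381559 0.15735907] Ftool [7.11 9.84 0.8 ] M [1.71  0.101 0.081] 0.1375345556758765 0.009684680621845021 ang -0.3994056262887096 [-0.005  0.769 -0.113  1.511  0.102  0.866  1.395]
```

View pics/w6.png

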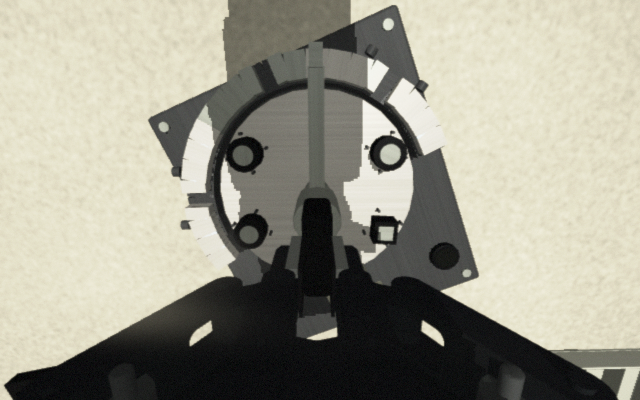

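Call:
step_arm(
  moves=[
    {"xyz": [0.05,0,0],"yaw": 0.05},
    {"xyz": [0.05,0,0],"yaw": 0.11},
    {"xyz": [0.05,0,0],"yaw": 0.17},
    {"xyz": [0.05,0,0],"yaw": 0.23},
    {"xyz": [0.05,0,0],"yaw": 0.29},
    {"xyz": [0.05,0,0],"yaw": 0.35},
    {"xyz": [0.05,0,0],"yaw": 0.41},
    {"xyz": [0.05,0,0],"yaw": 0.47},
    {"xyz": [0.05,0,0],"yaw": 0.47},
    {"xyz": [0.05,0,0],"yaw": 0.47},
  ],
)

```text
t: 6.82
eef_pos: [0.5837, 0.0051, 0.1573]
eef_rot: [0.607, -0.607, -0.364, 0.362]
contact_force: [3.2, 7.4, -10.1]
opening: 0.135
```

```bash
python3 st.py
python3 - <<'E'
from h import *
c=ctrl.read_camera("wrist");cv2.imwrite("pics/w7.png",c["image"][:,:,::-1])
cv2.imwrite("pics/w7z.png",cv2.resize(c["image"][20:140,260:420,::-1],None,fx=5,fy=5,interpolation=cv2.INTER_CUBIC))
E
```

```text
6.8167 [0.5837376  0.00513242 0.15732803] Ftool [ 8.03 10.07  0.68] M [ 1.438 -0.533  0.055] 0.134562012958011 0.010950523567007032 ang -0.868789929251123 [-0.075  0.77   0.026  1.513 -0.026  0.857  1.038]
```

View pics/w7z.png

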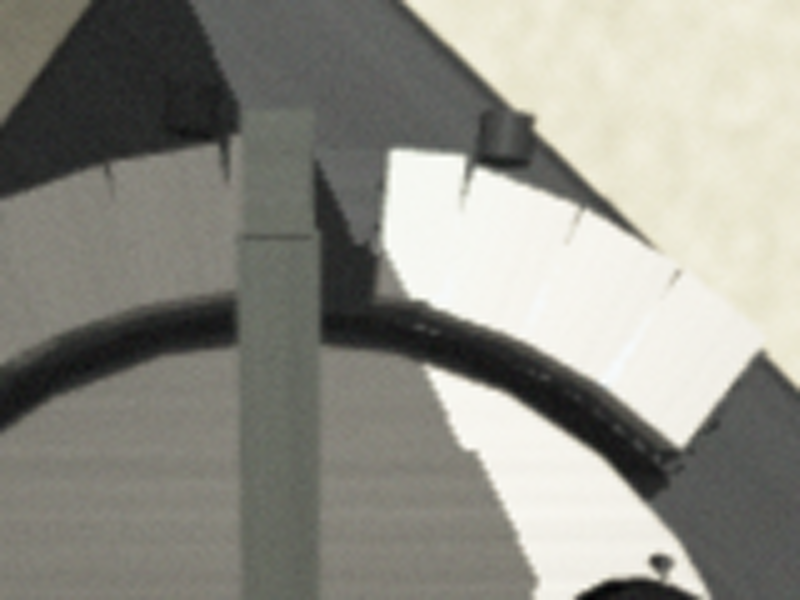

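Tooth bar is at zoom u≈278 and the notch centre at ≈343 (11.6 mm further), so the notch is at about -0.965 ±0.01. Turn there, then lower to just above the ring.

Call:
step_arm(
  moves=[
    {"xyz": [0.08,0,0],"yaw": 0.03},
    {"xyz": [0.08,0,0],"yaw": 0.06},
    {"xyz": [0.08,0,0],"yaw": 0.095},
    {"xyz": [0.08,0,0],"yaw": 0.095},
    {"xyz": [0.08,0.1,0],"yaw": 0.095},
    {"xyz": [0.08,0.2,0],"yaw": 0.095},
    {"xyz": [0.08,0.2,0],"yaw": 0.095},
    {"xyz": [0.08,0.2,0],"yaw": 0.095},
  ],
)

```text
t: 7.53
eef_pos: [0.584, 0.0056, 0.1553]
eef_rot: [0.624, -0.623, -0.335, 0.333]
contact_force: [-1.7, -0.4, -7.7]
opening: 0.139
```

```bash
python3 st.py
python3 - <<'E'
from h import *
c=ctrl.read_camera("wrist")
cv2.imwrite("pics/w8z.png",cv2.resize(c["image"][20:140,240:400,::-1],None,fx=5,fy=5,interpolation=cv2.INTER_CUBIC))
E
```

```text
7.5333 [0.58403212 0.00562163 0.15525628] Ftool [-1.33  7.69  1.21] M [-0.029  0.321  0.   ] 0.13855685614463187 0.0014784555669737915 ang -0.9632474599401672 [-0.09   0.774  0.054  1.514 -0.052  0.853  0.966]
```

View pics/w8z.png

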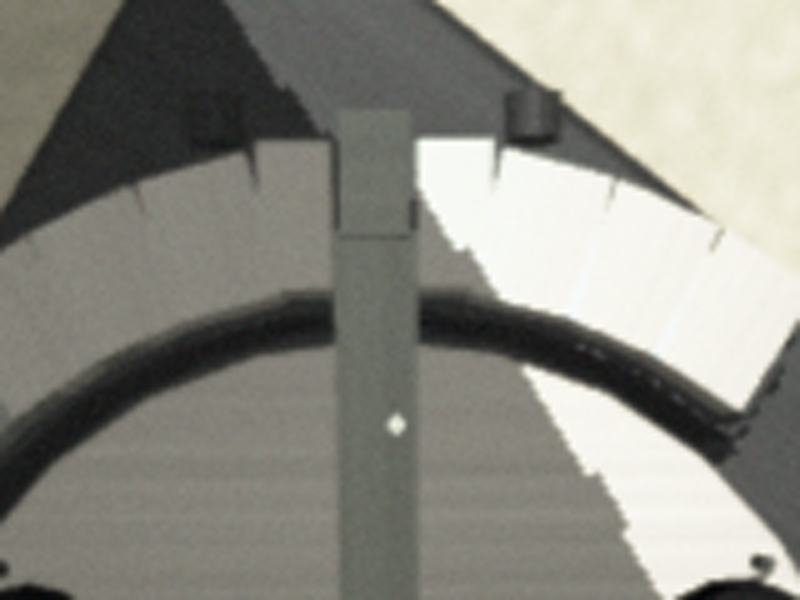

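The tooth bar sits centred over the notch (edges 335/415, bar 340–413). Lowering slowly in small steps, feeling the force.

Call:
step_arm(
  moves=[
    {"xyz": [0,0.06,0],"yaw": 0},
    {"xyz": [0,0.12,0],"yaw": 0},
    {"xyz": [0,0.18,0],"yaw": 0},
    {"xyz": [0,0.18,0],"yaw": 0},
    {"xyz": [0,0.18,0],"yaw": 0},
  ],
)

```text
t: 8.0
eef_pos: [0.584, 0.0057, 0.1535]
eef_rot: [0.624, -0.623, -0.335, 0.333]
contact_force: [-1.6, -0.5, -7.6]
opening: 0.14
```

```bash
python3 st.py
```

```text
8.0 [0.58400741 0.005658   0.15345953] Ftool [-1.33  7.59  1.  ] M [-0.047  0.311  0.093] 0.13985869215604363 0.002117178326358531 ang -0.9632426485339549 [-0.09   0.776  0.053  1.516 -0.052  0.848  0.966]
```

Lift is now ~7 mm, below the ring top, and there's still a spring pull with no support from the ring. The tooth is entering the notch, so I'll continue.

Call:
step_arm(
  moves=[
    {"xyz": [0,0.06,0],"yaw": 0},
    {"xyz": [0,0.12,0],"yaw": 0},
    {"xyz": [0,0.2,0],"yaw": 0},
    {"xyz": [0,0.28,0],"yaw": 0},
    {"xyz": [0,0.28,0],"yaw": 0},
    {"xyz": [0,0.28,0],"yaw": 0},
  ],
)

```text
t: 8.5
eef_pos: [0.5841, 0.0057, 0.1507]
eef_rot: [0.624, -0.623, -0.335, 0.333]
contact_force: [-1.0, -0.2, -6.9]
opening: 0.14
```

```bash
python3 st.py
```

```text
8.5 [0.58406791 0.00567705 0.15067847] Ftool [-0.71  6.91  0.76] M [-0.026  0.358  0.073] 0.13971435880935415 0.0022921495491022466 ang -0.9633071456826936 [-0.09   0.78   0.053  1.52  -0.052  0.841  0.966]
```

Call:
step_arm(
  moves=[
    {"xyz": [0,0.08,0],"yaw": 0},
    {"xyz": [0,0.16,0],"yaw": 0},
    {"xyz": [0,0.24,0],"yaw": 0},
    {"xyz": [0,0.32,0],"yaw": 0},
    {"xyz": [0,0.36,0],"yaw": 0},
    {"xyz": [0,0.36,0],"yaw": 0},
    {"xyz": [0,0.36,0],"yaw": 0},
  ],
)

```text
t: 9.08
eef_pos: [0.584, 0.0057, 0.147]
eef_rot: [0.624, -0.623, -0.335, 0.333]
contact_force: [-2.1, -0.8, -5.7]
opening: 0.14
```

```bash
python3 st.py
```

```text
9.0833 [0.58404214 0.00568262 0.14704347] Ftool [-1.89  5.7   1.34] M [-0.02   0.461  0.074] 0.14034673213742452 0.0012360712532536267 ang -0.963206470757259 [-0.09   0.784  0.052  1.524 -0.052  0.833  0.966]
```

Call:
step_arm(
  moves=[
    {"xyz": [0,0,0],"yaw": 0},
    {"xyz": [0,0,0],"yaw": 0},
    {"xyz": [0,0,0],"yaw": 0},
    {"xyz": [0,0,0],"yaw": 0},
    {"xyz": [0,0,0],"yaw": 0},
    {"xyz": [0,0,0],"yaw": 0},
    {"xyz": [0,0,0],"yaw": 0},
    {"xyz": [0,0,0],"yaw": 0},
  ],
  hand=50,
)

```text
t: 9.75
eef_pos: [0.5841, 0.0057, 0.1471]
eef_rot: [0.624, -0.623, -0.335, 0.333]
contact_force: [0.4, -0.4, -0.7]
opening: 0.499
```

```bash
python3 st.py
python3 - <<'E'
from h import *
c=ctrl.read_camera("wrist")
cv2.imwrite("pics/w9.png",c["image"][:,:,::-1])
cv2.imwrite("pics/w9z.png",cv2.resize(c["image"][20:140,240:400,::-1],None,fx=5,fy=5,interpolation=cv2.INTER_CUBIC))
E
```

```text
9.75 [0.58408284 0.00567877 0.14706783] Ftool [-0.12  0.66 -0.56] M [0.019 0.014 0.017] 0.49894279879685993 0.0009189308762863439 ang -0.9632832872822348 [-0.09   0.784  0.052  1.524 -0.052  0.833  0.966]
```

View pics/w9.png

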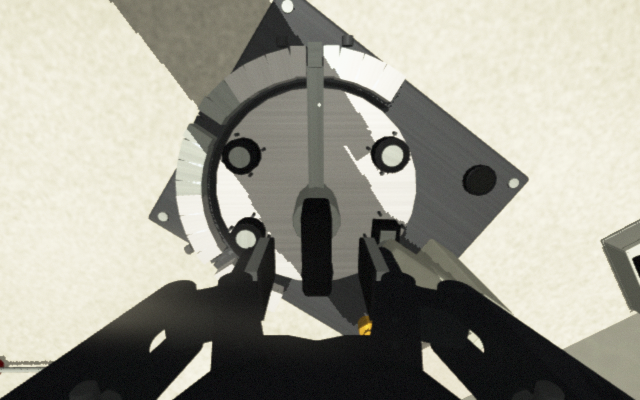

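View pics/w9z.png

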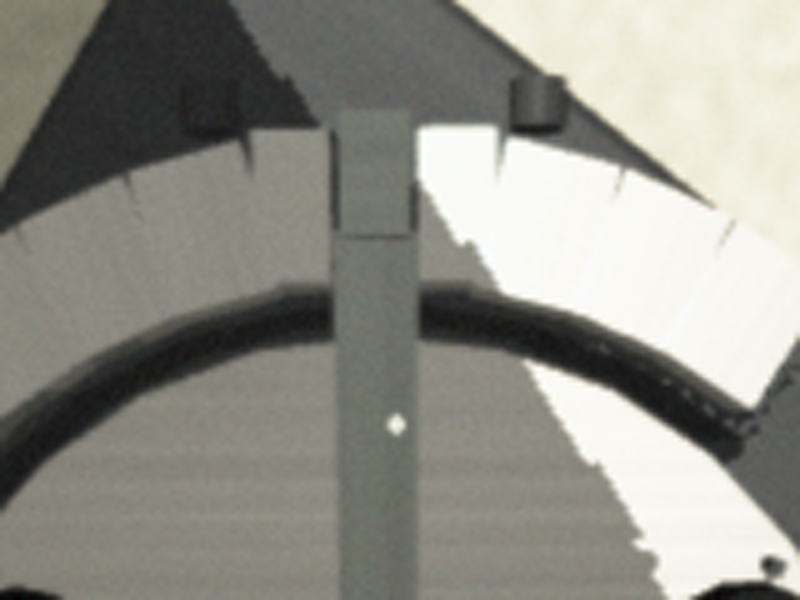

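Knob free and tooth in the notch. Withdrawing straight up, then off to the side for a top-view check.

Call:
step_arm(
  moves=[
    {"xyz": [0,-1,0],"yaw": 0},
    {"xyz": [0,-3,0],"yaw": 0},
    {"xyz": [0,-5,0],"yaw": 0},
    {"xyz": [0,-7,0],"yaw": 0},
    {"xyz": [0,-9,0],"yaw": 0},
    {"xyz": [0,-11,0],"yaw": 0},
    {"xyz": [0,-12,2],"yaw": 0},
    {"xyz": [0,-12,5],"yaw": 0},
    {"xyz": [0,-12,8],"yaw": 0},
    {"xyz": [0,-12,11],"yaw": 0},
    {"xyz": [0,-12,14],"yaw": 0},
    {"xyz": [0,-12,16],"yaw": 0},
    {"xyz": [0,-12,16],"yaw": 0},
    {"xyz": [0,-12,16],"yaw": 0},
    {"xyz": [0,-12,16],"yaw": 0},
  ],
)

```text
t: 11.05
eef_pos: [0.4512, 0.0938, 0.2675]
eef_rot: [0.623, -0.623, -0.335, 0.332]
contact_force: [-0.2, -0.0, -0.5]
opening: 0.501
```

```bash
python3 st.py
python3 - <<'E'
from h import *
for n,b in(("top",(115,250,245,375)),("scene",(165,275,270,400)),("wrist",(0,400,0,640))):
    c=ctrl.read_camera(n);a=c["image"][b[0]:b[1],b[2]:b[3],::-1]
    k=1 if n=="wrist" else 4.4
    cv2.imwrite(f"pics/{n}10.png",cv2.resize(np.ascontiguousarray(a),None,fx=k,fy=k,interpolation=cv2.INTER_CUBIC))
E
```

```text
11.05 [0.45121459 0.09384414 0.26745381] Ftool [-0.13  0.54  0.11] M [-0.043 -0.029 -0.044] 0.5011737648705628 0.011935319482681292 ang -0.9636228308097201 [-0.319  0.451  0.073  1.765 -0.041  0.923  0.754]
```

View pics/top10.png

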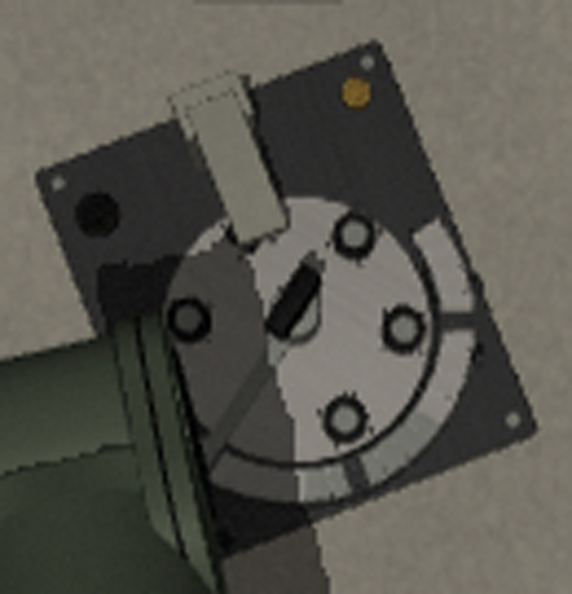

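View pics/scene10.png

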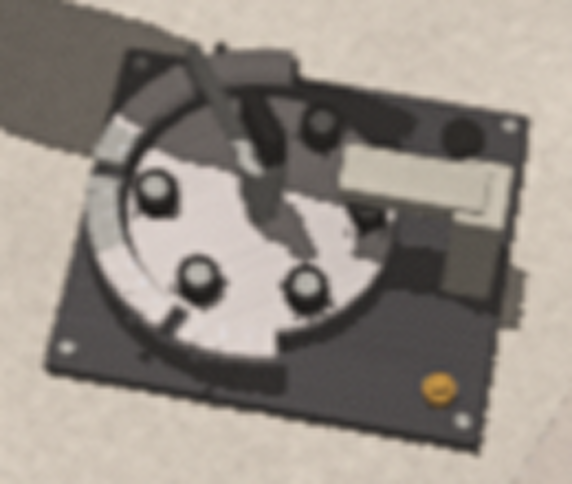

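View pics/wrist10.png

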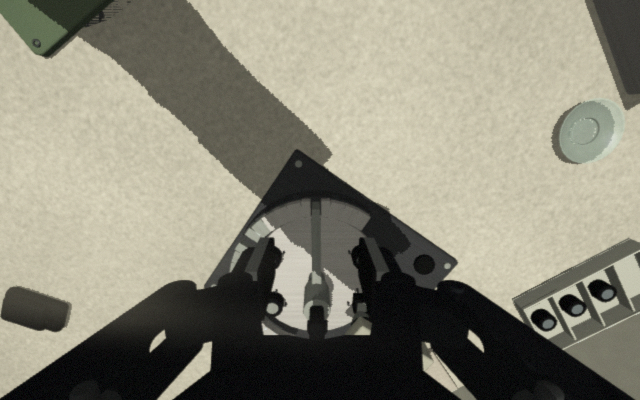

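```bash
python3 -c "
from rig import ctrl
print(ctrl.job_done())"
```

```text
the job is handed in; nothing more can be done
None
```

I turned the indexer one station clockwise, which put the square specimen mount under the inspection lens, and handed the job in at about 11 s.

- **Pull and turn:** I lifted the knob about 11 mm, which took roughly 10 N of pull, and turned it to −0.963 rad. I found the left-hand notch in the wrist camera; two earlier readings put it at −0.95 to −0.97 rad.
- **Seating:** I lowered the tooth in small steps. The spring's downward pull faded smoothly from 7.7 N to 5.7 N, and the ring never pushed back on the tooth. The knob was about 0.4 mm above home when I opened the jaws, so the final drop was left to the spring.
- **After letting go:** the contact force was close to zero, and the wrist camera showed the tooth sitting centred in its notch. From above, the four round mounts were visible in their places and the square one was hidden beneath the head. The lens cap and brass weight had not moved. I did not re-measure the bottle, screwdriver, dish and mouse, but the gripper did not go near them after the start.

**Not fully confirmed:** the last 0.4 mm of seating comes from the force and pose readings, as the pictures are too coarse to show it. The cameras also disagreed by 2–5 mm on where the turntable axis is. I corrected for that from the wrist pictures and the side force, which reached about 8 N while turning.

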